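Clear down the probe-cleaning kit beside the circuit tester

ROBOT

A 7-joint arm with a two-finger parallel gripper is mounted at the origin on the work surface. World frame = base frame: x ahead of the robot, y to its left, z up, the work surface at z = 0. Lengths are in m, angles in degrees, forces in N, time in s.
With the tool pointing down it reaches from about 0.425 to 0.925 m from the base axis. Payload 6.8 kg.
Tool frame: the origin (TCP) lies at the very end of the fingers, on their centre line; the grasp point (between the pads) lies 19 mm behind it (r.grip_depth is the distance from the TCP to the grasp point, in m); z points along the fingers, y is the line along which they close (so a half turn about z gives the same grasp; the last joint's range is limited). The gripper opens to 85 mm and grips with 20 to 120 N. Pads are 22 mm wide; open, the fingers measure 114 mm over their backs; the gripper's body (76 mm by 85 mm) begins 54 mm behind the grasp point. The pads swing forward as they close: fully open they stand 13 mm farther back than shut.
Start: joints at [61.072, 27.33, 1.283, 89.118, -0.659, 63.558, -4.761], TCP at [0.261, -0.623, 0.231] pointing down, gripper open.
Joint ranges: [-169.35, 169.35], [-19.33, 120.38], [-80.79, 83.38], [13.8, 139.57], [-78.32, 258.32], [9.67, 109.79], [-169.56, 169.56]. Speed limits (degrees/s): [136.94, 136.94, 180, 180, 180, 180, 180].

INTERFACE

Orientations are given as a 3x3 rotation matrix whose columns are the frame's x, y, z axes.
In Python, from station import r, imaging gives the robot as it stands.
- The arm moves only by the shell command python3 -m crank 'ROWS'. ROWS is a JSON object of lists of equal length, an entry for each row: "translation": the shift along the tool's x, y, z in mm, a list of three; "delta_rot": the turn, a rotation vector about the tool's x, y, z in degrees, a list of three; "hand": the opening, from 0 (shut) to 1 (fully open). In form: {"translation": [[dx, dy, dz], ...], "delta_rot": [[ax, ay, az], ...], "hand": [hand, ...]}. A call has 1 to 20 rows; each row shifts and turns the commanded pose from where the row before left it, along the tool's axes as they then stand; what a row does not reach is not made up. A row lasts 1/8 s, in which the tool goes at most 62.5 mm and 10.7 degrees, less where a joint would pass 70% of its speed; a pose out of reach is approached as far as the arm can. A call is refused whole if a number of a shift passes 62.5 or a number of a turn 10.7, either way. A call with a gripper value outside its range is refused whole. The fingers move at their own pace and stop on an object; the grip force is fixed at half the most. Time passes only in rows, so rows that do not move let the fingers close. It gives the time, the measured TCP pose, the force, the opening and the grip force at its end, in the units of the state.
- r.get_obs(): the state, without advancing time (a new reading comes with each control period).
- imaging.capture(name): name is "scene" or "top" or "wrist"; returns the picture (384x512x3 uint8, red, green, blue); there is no depth.
- imaging.camera_params(name): a dict with "camera_matrix" (3x3 intrinsics, pixels), "distortion" ([k1, k2, p1, p2, k3] as OpenCV has them; the pictures are not rectified), "rvec" (rotation vector, rad) and "tvec" (3), from world to camera coordinates, as OpenCV has them. Camera axes: x right, y down, z forward; pixel columns grow to the right and rows downward; lengths in m; the calibration is good to about 2 mm. A picture is of the moment at which its call begins: read the wrist's pose just before it. camera_params takes no time and is no camera call; for the wrist camera it gives the pose at the moment of the call.
- r.close_job(): hands the job in; it is judged then, once.
The state is a dict: "time": time; "joint_pos": joint angles; "joint_velocities": joint speeds; "joint_efforts": joint torques, N m; "ee_pos": TCP position; "ee_rot": TCP orientation; "wrist_force": force on the tool from outside, world axes, zero at the start; "ft_torque": the same for the moment, N m; "gripper_width": opening from 0.0 (shut) to 1.0 (fully open); "grip_force": force on a finger pad.
Only numpy, scipy, OpenCV 4.12 (cv2) and the standard library are available. Lean on these libraries where they do the work, as an engineer would, in place of code of your own. Each camera call takes 0.05 s, during which the arm holds its last target. There are 200 camera calls.

TASK

Clear down the cleaning kit: dip the brush's bristles fully into the steel dip pot, lift it out and stand it upright on its bristles in the drip tray, and nest all the tubs that are there inside one another in size order in the largest one, each fully seated and level on the bench. When all of that is in place, press the green button fully down and let go to sign the bench off; leave the other things on the bench alone.

Things in the scene. Friction and masses are not known exactly. Their poses are not given: they have to be found in the camera images.
- tub_a: black open round tub, largest of a graded set of five (a largest, e smallest; any of b to e may be absent). Outer radius 84 mm at the rim, 72 at the foot, height 52, wall 8, floor 6; about 300 g. Origin: centre of its underside, z up. Pinch any tub's wall at the rim from above, one finger inside.
- tub_b: blue open round tub, one of a graded set of five (a largest, e smallest; any of b to e may be absent). Outer radius 71 mm at the rim, 59 at the foot, height 60, wall 8, floor 6; about 250 g. Origin: centre of its underside, z up. Seated in a larger tub it stands floor on floor, rim at least 14 mm above that tub's rim.
- tub_c: yellow open round tub, one of a graded set of five (a largest, e smallest; any of b to e may be absent). Outer radius 58 mm at the rim, 46 at the foot, height 68, wall 8, floor 6; about 200 g. Origin: centre of its underside, z up. Seated in a larger tub it stands floor on floor, rim at least 14 mm above that tub's rim.
- tub_d: red open round tub, one of a graded set of five (a largest, e smallest; any of b to e may be absent). Outer radius 45 mm at the rim, 33 at the foot, height 76, wall 8, floor 6; about 150 g. Origin: centre of its underside, z up. Seated in a larger tub it stands floor on floor, rim at least 14 mm above that tub's rim.
- tub_e: white open round tub, one of a graded set of five (a largest, e smallest; any of b to e may be absent). Outer radius 32 mm at the rim, 20 at the foot, height 84, wall 8, floor 6; about 100 g. Origin: centre of its underside, z up. Seated in a larger tub it stands floor on floor, rim at least 14 mm above that tub's rim.
- brush: round probe-cleaning brush standing on its bristles: grey bristles radius 26 mm from the underside up to 26 mm, black head radius 29 mm up to 42 mm, upright wooden handle about 24 mm in diameter from there up to 114 mm. About 120 g. Origin: centre of the underside of the bristles (the tip), z axis up along the handle
- pot: fixed open round steel dip pot, outer radius 62 mm, inner radius 58 mm, 60 mm high, floor 5 mm thick. Origin: centre of its underside, z up
- pot_rim (a point): centre of the dip pot's mouth, at rim height (60 mm above the bench)
- tray: fixed square aluminium drip tray 120 x 120 mm, rim 22 mm high, walls 4 mm, floor 4 mm thick. Origin: centre of its underside, x and y along its sides, z up
- ok_button_top (a point): centre of the top face of the green push button (radius 22 mm) on a grey control box 70 x 70 mm and 40 mm high; the face is about 62 mm above the bench; push it straight down
- ok_button (a joint): travel of the green button in m: 0 out, 0.006 fully down. Springs back; about 1.5 N to start it moving, 5 N fully down
- tape_roll: bystander, leave alone: yellow tape roll, radius 32, 24 high, lying flat (mm). Origin: centre of its underside
- flux_jar: bystander, leave alone: amber jar, radius 27, 70 high (mm). Origin: centre of its underside
- wipe_can: bystander, leave alone: small aluminium can, radius 22, 75 high (mm). Origin: centre of its underside

How it is judged (in metres and radians):
On the way, in this order (a step that is already met when the one before it is completed fails the run):
1. the held brush's bristles are dipped at least 20 mm below the rim of the dip pot (z of brush in the frame of pot_rim below -0.02 m and horizontal distance between brush and pot_rim below 0.04 m and contact force between the fingers and brush above 0.5 N), for 0.2 s.
2. with the brush standing in the drip tray and all tubs nested, the green button is pressed fully down (at least 4.5 of its 6 mm) (x of brush in the frame of tray between -0.045 and 0.045 m and y of brush in the frame of tray between -0.045 and 0.045 m and z of brush in the frame of tray below 0.012 m and angle between brush's own z axis and vertical below 0.15 rad and z of tub_b in the frame of tub_a between 0.003 and 0.011 m and horizontal distance between tub_b and tub_a below 0.011 m and z of tub_c in the frame of tub_a between 0.003 and 0.017 m and horizontal distance between tub_c and tub_a below 0.024 m and z of tub_c in the frame of tub_b between 0.003 and 0.011 m and horizontal distance between tub_c and tub_b below 0.011 m and z of tub_d in the frame of tub_a between 0.003 and 0.023 m and horizontal distance between tub_d and tub_a below 0.037 m and z of tub_d in the frame of tub_b between 0.003 and 0.017 m and horizontal distance between tub_d and tub_b below 0.024 m and z of tub_d in the frame of tub_c between 0.003 and 0.011 m and horizontal distance between tub_d and tub_c below 0.011 m and z of tub_e in the frame of tub_a between 0.003 and 0.029 m and horizontal distance between tub_e and tub_a below 0.05 m and z of tub_e in the frame of tub_b between 0.003 and 0.023 m and horizontal distance between tub_e and tub_b below 0.037 m and z of tub_e in the frame of tub_c between 0.003 and 0.017 m and horizontal distance between tub_e and tub_c below 0.024 m and z of tub_e in the frame of tub_d between 0.003 and 0.011 m and horizontal distance between tub_e and tub_d below 0.011 m and angle between each of tub_a, tub_b, tub_c, tub_d, tub_e's own z axis and vertical below 0.1 rad and height (world z) of tub_a below 0.008 m and value of joint ok_button above 0.0045 m), for 0.05 s.
At the end, for the whole second after the job is handed in: Brush upright in the drip tray, within 45 mm of its centre each way; largest tub flat on the bench; each tub present floor on floor in the larger ones (within 5 mm of height), level within 0.1 rad, centred within 11 mm (13 mm more per missing size); all at rest, button out (x of brush in the frame of tray between -0.045 and 0.045 m and y of brush in the frame of tray between -0.045 and 0.045 m and z of brush in the frame of tray below 0.012 m and angle between brush's own z axis and vertical below 0.15 rad and z of tub_b in the frame of tub_a between 0.003 and 0.011 m and horizontal distance between tub_b and tub_a below 0.011 m and z of tub_c in the frame of tub_a between 0.003 and 0.017 m and horizontal distance between tub_c and tub_a below 0.024 m and z of tub_c in the frame of tub_b between 0.003 and 0.011 m and horizontal distance between tub_c and tub_b below 0.011 m and z of tub_d in the frame of tub_a between 0.003 and 0.023 m and horizontal distance between tub_d and tub_a below 0.037 m and z of tub_d in the frame of tub_b between 0.003 and 0.017 m and horizontal distance between tub_d and tub_b below 0.024 m and z of tub_d in the frame of tub_c between 0.003 and 0.011 m and horizontal distance between tub_d and tub_c below 0.011 m and z of tub_e in the frame of tub_a between 0.003 and 0.029 m and horizontal distance between tub_e and tub_a below 0.05 m and z of tub_e in the frame of tub_b between 0.003 and 0.023 m and horizontal distance between tub_e and tub_b below 0.037 m and z of tub_e in the frame of tub_c between 0.003 and 0.017 m and horizontal distance between tub_e and tub_c below 0.024 m and z of tub_e in the frame of tub_d between 0.003 and 0.011 m and horizontal distance between tub_e and tub_d below 0.011 m and angle between each of tub_a, tub_b, tub_c, tub_d, tub_e's own z axis and vertical below 0.1 rad and height (world z) of tub_a below 0.008 m and linear speed of each of brush, tub_a, tub_b, tub_c, tub_d, tub_e below 0.03 m/s and value of joint ok_button below 0.002 m); the robot touches nothing.
It fails at once if a bystander (tape roll, jar or can) is displaced by more than 4 cm (distance of any of tape_roll, flux_jar, wipe_can from where it was at the start of the episode above 0.04 m).
Of tub_b, tub_c, tub_d, tub_e only 3 to 4 are there at a start; the rules pass over those that are not, and their reading is None.
At some moment in a run one of tub_a, tub_b, tub_c may be knocked a few centimetres aside while the robot is not near it.
It also fails if it takes over 210 s, if anything falls off the work surface, if the arm or the gripper's body presses on something with over 40 N, if the wrist force passes 120 N, or if a joint passes its speed limit or range.

## Working session

There is one attempt and no reset: what is moved stays moved. The work goes in short steps, Python scripts to look and compute and a shell command to move; the robot and the scene stay as the last step left them, time stands still between calls to the robot, and variables do not carry over. Pictures are saved under pics/ and viewed, at most 17 in all, crops included, and the job is handed in when it is done.

```bash
mkdir -p pics; ls
python3 - <<'E'
from station import r, imaging
import cv2,numpy as np
o=r.get_obs()
for k in o: print(k,np.round(o[k],3).tolist())
a=imaging.capture("top");b=imaging.capture("scene")
cv2.imwrite("pics/top0.png",a[:,:,::-1]);cv2.imwrite("pics/scene0.png",b[:,:,::-1])
for n in("top","scene","wrist"):
  p=imaging.camera_params(n);print(n,{k:np.round(v,4).tolist() for k,v in p.items()})
E
```

```text
pics
time 0.0
joint_pos [61.071, 27.376, 1.277, 89.179, -0.658, 63.56, -4.76]
joint_velocities [-0.004, -0.01, 0.006, 0.157, 0.019, -0.079, -0.025]
joint_efforts [0.001, -59.646, 1.609, -28.12, 0.013, 0.009, 0.0]
ee_pos [0.261, -0.622, 0.23]
ee_rot [[0.922, 0.387, -0.001], [0.387, -0.922, 0.002], [-0.0, -0.002, -1.0]]
wrist_force [-0.797, -0.168, 0.467]
ft_torque [0.017, -0.059, 0.005]
grip_force 0.0
gripper_width 1.0
top {'camera_matrix': [[369.1689, 0.0, 253.759], [0.0, 369.1689, 191.1164], [0.0, 0.0, 1.0]], 'distortion': [-0.0989, 0.0, 0.0, 0.0, 0.0], 'rvec': [2.1401, -2.1478, 0.1681], 'tvec': [0.0109, 0.5587, 0.9994]}
scene {'camera_matrix': [[404.0269, 0.0, 258.5766], [0.0, 404.0269, 188.9548], [0.0, 0.0, 1.0]], 'distortion': [-0.0298, 0.0, 0.0, 0.0, 0.0], 'rvec': [0.7152, 2.5101, -1.268], 'tvec': [0.4764, -0.1254, 1.3069]}
wrist {'camera_matrix': [[315.6787, 0.0, 250.5516], [0.0, 315.6787, 199.7087], [0.0, 0.0, 1.0]], 'distortion': [-0.0181, 0.0, 0.0, 0.0, 0.0], 'rvec': [-2.4007, 1.5978, 0.2433], 'tvec': [-0.674, -0.0378, 0.3794]}
```

View pics/top0.png

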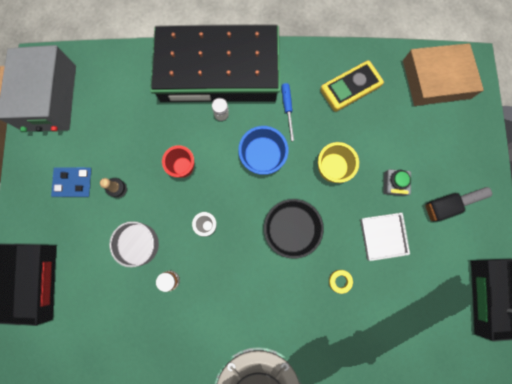

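View pics/scene0.png

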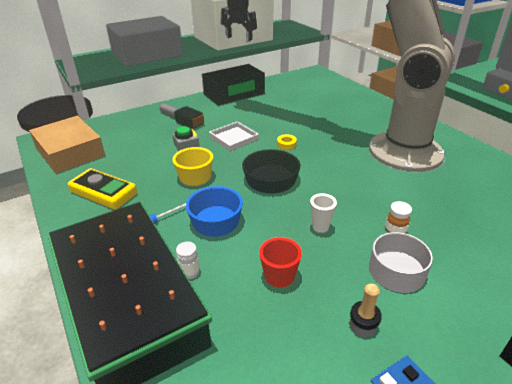

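```bash
cat > h.py <<'E'
from station import r, imaging
import cv2,numpy as np
from scipy.optimize import least_squares
def back(cam,uv,z,p=None):
    p=p or imaging.camera_params(cam)
    R,_=cv2.Rodrigues(np.array(p["rvec"]));t=np.ravel(p["tvec"])
    n=cv2.undistortPoints(np.float64(uv).reshape(-1,1,2),np.array(p["camera_matrix"]),np.array(p["distortion"])).reshape(-1,2)
    d=np.c_[n,np.ones(len(n))]@R; c=-R.T@t
    return (c+d*((z-c[2])/d[:,2])[:,None])[:,:2]
HSV={"b":((95,120,60),(125,255,255),.071,.060),"c":((22,120,80),(34,255,255),.058,.068),
"d":((0,150,80),(6,255,255),.045,.076),"e":((0,0,120),(180,60,255),.032,.084),"a":((0,0,0),(180,255,55),.084,.052),"p":((0,0,60),(180,70,255),.062,.060)}
def contour(img,k,seed,rad=None):
    hsv=cv2.cvtColor(img,cv2.COLOR_RGB2HSV); lo,hi=HSV[k][:2]
    m=cv2.inRange(hsv,lo,hi)
    if rad: m&=cv2.circle(np.zeros_like(m),seed,rad,255,-1)
    cs,_=cv2.findContours(m,cv2.RETR_EXTERNAL,cv2.CHAIN_APPROX_NONE)
    cs=[c for c in cs if len(c)>15]
    if not cs: return None
    return min(cs,key=lambda c:np.hypot(*(c[:,0].mean(0)-seed))-0.02*cv2.contourArea(c))
def circ(xy,R):
    f=lambda q:np.hypot(xy[:,0]-q[0],xy[:,1]-q[1])-R
    s=least_squares(f,xy.mean(0),loss="cauchy",f_scale=.002); return s.x,np.median(abs(s.fun))
def tub(img,k,seed,rad,cam="top",p=None,z0=0):
    c=contour(img,k,seed,rad)
    if c is None: return None
    h=cv2.convexHull(c)
    q=back(cam,c[:,0]+0.0,HSV[k][3]+z0,p); return circ(q,HSV[k][2])
def where(img=None,ks="abcdep",seeds=dict(a=(294,228),b=(264,150),c=(338,162),d=(178,162),e=(204,224),p=(133,244))):
    img=imaging.capture("top") if img is None else img
    for k in ks:
        v=tub(img,k,seeds[k],45)
        print(k,None if v is None else (np.round(v[0],4),round(v[1],4)))
E
python3 - <<'E'
from h import *
img=cv2.imread("pics/top0.png")[:,:,::-1].copy()
where(img)
for n,uv,z in [("tray",[(364,218),(403,214),(409,257),(369,261)],.022),("btn",[(401,179)],.062),("brush",[(105,183)],.114),("brushhead",[(115,188)],.034),("tape",[(342,282)],.024),("jar",[(165,282)],.07),("can",[(220,105)],.075)]:
    q=back("top",uv,z);print(n,np.round(q,3).tolist(),np.round(q.mean(0),3))
E
```

```text
a (array([ 0.4488, -0.0907]), np.float64(0.0088))
b (array([ 0.6749, -0.0173]), np.float64(0.0006))
c (array([ 0.6365, -0.227 ]), np.float64(0.001))
d (array([0.6384, 0.2186]), np.float64(0.0017))
e (array([0.4644, 0.1431]), np.float64(0.0013))
p (array([0.4108, 0.3471]), np.float64(0.0019))
tray [[0.483, -0.308], [0.493, -0.425], [0.369, -0.436], [0.36, -0.318]] [ 0.426 -0.371]
btn [[0.589, -0.409]] [ 0.589 -0.409]
brush [[0.571, 0.407]] [0.571 0.407]
brushhead [[0.571, 0.41]] [0.571 0.41 ]
tape [[0.303, -0.238]] [ 0.303 -0.238]
jar [[0.309, 0.248]] [0.309 0.248]
can [[0.803, 0.104]] [0.803 0.104]
```

```bash
python3 -m crank '{"translation":[[0,0,0],[0,0,0],[0,0,0],[48,-40,0],[48,-40,0],[48,-40,0],[48,-40,0],[48,-40,0],[48,-40,0],[48,-40,0],[48,-40,0]],"delta_rot":[[0,0,7.6],[0,0,7.6],[0,0,7.6],[0,0,0],[0,0,0],[0,0,0],[0,0,0],[0,0,0],[0,0,0],[0,0,0],[0,0,0]],"hand":[1,1,1,1,1,1,1,1,1,1,1]}'
python3 -m crank '{"translation":[[-5.6,-50,0],[-5.6,-50,0],[-5.6,-50,0],[-5.6,-50,0],[-5.6,-50,0],[-5.6,-50,0],[-5.6,-50,0],[-5.6,-50,0],[-5.6,-50,0],[-5.6,-50,0],[-5.6,-50,0],[-5.6,-50,0],[-5.6,-50,0],[-5.6,-50,0],[0,0,0],[0,0,0]],"delta_rot":[[0,0,0],[0,0,0],[0,0,0],[0,0,0],[0,0,0],[0,0,0],[0,0,0],[0,0,0],[0,0,0],[0,0,0],[0,0,0],[0,0,0],[0,0,0],[0,0,0],[0,0,0],[0,0,0]],"hand":[1,1,1,1,1,1,1,1,1,1,1,1,1,1,1,1]}'
python3 - <<'E'
from h import *
o=r.get_obs();print(np.round(o["ee_pos"],4),np.round(o["ee_rot"],3).tolist(),o["time"])
p=imaging.camera_params("wrist");w=imaging.capture("wrist")
cv2.imwrite("pics/w1.png",w[:,:,::-1])
R,_=cv2.Rodrigues(np.array(p["rvec"]));print(-R.T@np.ravel(p["tvec"]))
E
```

```text
time: 1.48
ee_pos: [0.6463, -0.3016, 0.2309]
ee_rot: [[1.0, -0.001, -0.001], [-0.001, -1.0, 0.0], [-0.001, -0.0, -1.0]]
wrist_force: [0.5, -1.6, -0.4]
gripper_width: 1.001
grip_force: 0.0
time: 3.48
ee_pos: [0.5677, 0.3963, 0.2306]
ee_rot: [[1.0, -0.001, -0.001], [-0.001, -1.0, -0.001], [-0.001, 0.001, -1.0]]
wrist_force: [-0.1, -0.6, 0.5]
gripper_width: 1.004
grip_force: 0.0
[0.5677 0.3963 0.2306] [[1.0, -0.001, -0.001], [-0.001, -1.0, -0.001], [-0.001, 0.001, -1.0]] 3.475
[0.64292672 0.39647739 0.37243271]
```

View pics/w1.png

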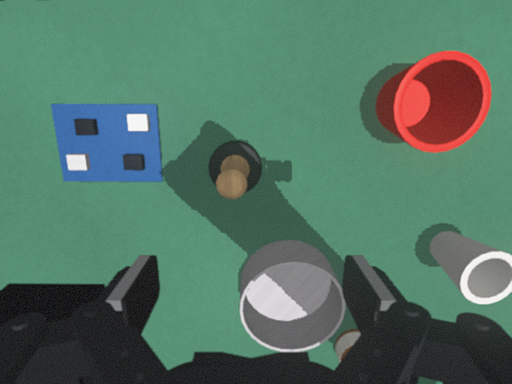

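Run:
```python
from h import *
for uv,z in [((232,184),.114),((235,166),.042),((291.5,300),.06),((240,300),.06),((343,300),.06),((291,349),.06)]: print(uv,back("wrist",[uv],z).round(4))
img=cv2.imread("pics/top0.png")[:,:,::-1].copy()
for u in [(265,228),(323,228),(294,199),(294,258)]: print(back("top",[u],.052).round(4))
```

```text
(232, 184) [[0.5776 0.4109]]
(235, 166) [[0.5789 0.4117]]
(291.5, 300) [[0.4258 0.3485]]
(240, 300) [[0.4262 0.4079]]
(343, 300) [[0.4254 0.289 ]]
(291, 349) [[0.3561 0.3466]]
[[ 0.4543 -0.0217]]
[[ 0.4534 -0.1824]]
[[ 0.5347 -0.1033]]
[[ 0.372  -0.1004]]
```

```bash
python3 -m crank '{"translation":[[9,-15,0],[0,0,30],[0,0,30],[0,0,30],[0,0,30],[0,0,30],[0,0,3],[0,0,0],[0,0,0],[0,0,0],[0,0,0],[0,0,0],[0,0,0],[0,0,0],[0,0,0]],"delta_rot":[[0,0,0],[0,0,0],[0,0,0],[0,0,0],[0,0,0],[0,0,0],[0,0,0],[0,0,0],[0,0,0],[0,0,0],[0,0,0],[0,0,0],[0,0,0],[0,0,0],[0,0,0]],"hand":[1,1,1,1,1,1,1,1,0,0,0,0,0,0,0]}'
```

```text
time: 5.4
ee_pos: [0.5769, 0.4125, 0.0788]
ee_rot: [[1.0, -0.001, 0.001], [-0.001, -1.0, 0.001], [0.001, -0.001, -1.0]]
wrist_force: [-0.3, 0.1, 5.7]
gripper_width: 0.263
grip_force: 58.7
```

```bash
python3 -m crank '{"translation":[[0,0,-25],[0,0,-25],[0,0,-25],[0,0,-25],[-32,13,0],[-32,13,0],[-32,13,0],[-32,13,0],[-33,13,0],[0,0,0],[0,0,20],[0,0,20],[0,0,20],[0,0,17],[0,0,0],[0,0,0],[0,0,0],[0,0,0]],"delta_rot":[[0,0,0],[0,0,0],[0,0,0],[0,0,0],[0,0,0],[0,0,0],[0,0,0],[0,0,0],[0,0,0],[0,0,0],[0,0,0],[0,0,0],[0,0,0],[0,0,0],[0,0,0],[0,0,0],[0,0,0],[0,0,0]],"hand":[0,0,0,0,0,0,0,0,0,0,0,0,0,0,0,0,0,0]}'
python3 - <<'E'
from h import *
cv2.imwrite("pics/s2.png",imaging.capture("scene")[150:,200:,::-1])
E
```

```text
time: 7.65
ee_pos: [0.4159, 0.3475, 0.1019]
ee_rot: [[1.0, -0.001, 0.001], [-0.001, -1.0, 0.001], [0.001, -0.001, -1.0]]
wrist_force: [0.4, 0.4, -1.1]
gripper_width: 0.262
grip_force: 59.0
```

View pics/s2.png

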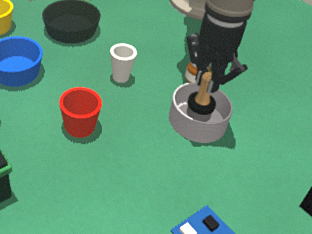

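```bash
python3 -m crank '{"translation":[[0,0,-30],[0,0,-30],[0,0,-30],[0,0,-30],[20.5,41.5,0],[20.5,41.5,0],[20.5,41.5,0],[20.5,41.5,0],[20.5,41.5,0],[20.5,41.5,0],[0,44,0],[0,44,0],[0,44,0],[0,44,0],[0,44,0]],"delta_rot":[[0,0,0],[0,0,0],[0,0,0],[0,0,0],[0,0,0],[0,0,0],[0,0,0],[0,0,0],[0,0,0],[0,0,0],[0,0,0],[0,0,0],[0,0,0],[0,0,0],[0,0,0]],"hand":[0,0,0,0,0,0,0,0,0,0,0,0,0,0,0]}'
python3 -m crank '{"translation":[[-18,42,0],[-18,42,0],[-18,42,0],[-18,42,0],[-18,42,0],[-18,42,0],[0,0,0],[0,0,0],[0,0,30],[0,0,30],[0,0,30],[0,0,20],[0,0,15],[0,0,10],[0,0,0]],"delta_rot":[[0,0,0],[0,0,0],[0,0,0],[0,0,0],[0,0,0],[0,0,0],[0,0,0],[0,0,0],[0,0,0],[0,0,0],[0,0,0],[0,0,0],[0,0,0],[0,0,0],[0,0,0]],"hand":[0,0,0,0,0,0,0,0,0,0,0,0,0,0,0]}'
```

```text
time: 9.57
ee_pos: [0.5379, -0.1232, 0.2216]
ee_rot: [[1.0, -0.001, 0.001], [-0.001, -1.0, 0.0], [0.001, -0.0, -1.0]]
wrist_force: [1.0, -0.3, -0.8]
gripper_width: 0.264
grip_force: 59.1
time: 11.45
ee_pos: [0.4298, -0.3733, 0.086]
ee_rot: [[1.0, -0.001, -0.001], [-0.001, -1.0, 0.001], [-0.001, -0.001, -1.0]]
wrist_force: [-0.6, -0.5, -0.8]
gripper_width: 0.263
grip_force: 59.2
```

Run:
```python
from h import *
cv2.imwrite("pics/t3.png",cv2.resize(imaging.capture("top")[80:320,200:470,::-1],None,fx=2,fy=2))
```

```text
(no output)
```

View pics/t3.png

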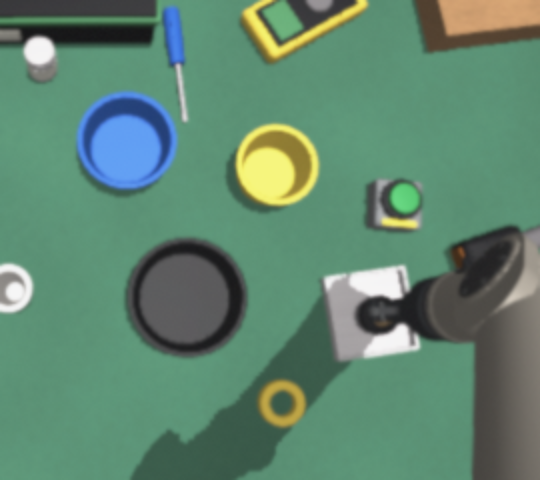

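```bash
python3 -m crank '{"translation":[[0,0,3],[0,0,0],[0,0,0],[0,0,0],[0,0,0],[0,0,0],[0,0,-30],[0,0,-30],[0,0,-40],[0,0,-50],[10,-39,0],[10,-39,0],[10,-39,0],[10,-39,0],[10,-39,0],[10,-39,0],[10,-39,0],[0,0,0],[0,0,0]],"delta_rot":[[0,0,0],[0,0,0],[0,0,0],[0,0,0],[0,0,0],[0,0,0],[0,0,0],[0,0,0],[0,0,0],[0,0,0],[0,0,0],[0,0,0],[0,0,0],[0,0,0],[0,0,0],[0,0,0],[0,0,0],[0,0,0],[0,0,0]],"hand":[0,0,1,1,1,1,1,1,1,1,1,1,1,0.45,0.45,0.45,0.45,0.45,0.45]}'
python3 - <<'E'
from h import *
t=imaging.capture("top");p=imaging.camera_params("wrist");w=imaging.capture("wrist");o=r.get_obs()
print(o["ee_pos"].round(4) if hasattr(o["ee_pos"],"round") else o["ee_pos"])
cv2.imwrite("pics/w4.png",np.vstack([cv2.resize(w,(400,300)),cv2.resize(t,(400,300))])[:,:,::-1])
cv2.imwrite("pics/w4raw.png",w[:,:,::-1])
import pickle;pickle.dump(p,open("w4.pkl","wb"))
where(t)
for k,s in dict(b=(180,90),c=(400,90)).items(): print(k,tub(w,k,s,140,"wrist",p))
E
```

```text
time: 13.88
ee_pos: [0.4998, -0.1015, 0.2333]
ee_rot: [[1.0, -0.002, -0.0], [-0.002, -1.0, -0.001], [-0.0, 0.001, -1.0]]
wrist_force: [0.4, -0.4, 0.2]
gripper_width: 0.45
grip_force: 0.0
[ 0.4997 -0.1023  0.2333]
a (array([ 0.4562, -0.1052]), np.float64(0.0114))
b (array([ 0.6749, -0.0173]), np.float64(0.0006))
c (array([ 0.737 , -0.2288]), np.float64(0.0053))
d (array([0.6382, 0.2188]), np.float64(0.0017))
e (array([0.4645, 0.143 ]), np.float64(0.0013))
p (array([0.4108, 0.3471]), np.float64(0.0018))
b (array([ 0.59425804, -0.01460081]), np.float64(0.01383567200528997))
c (array([ 0.64012673, -0.22665358]), np.float64(0.001412587463095319))
```

View pics/w4.png

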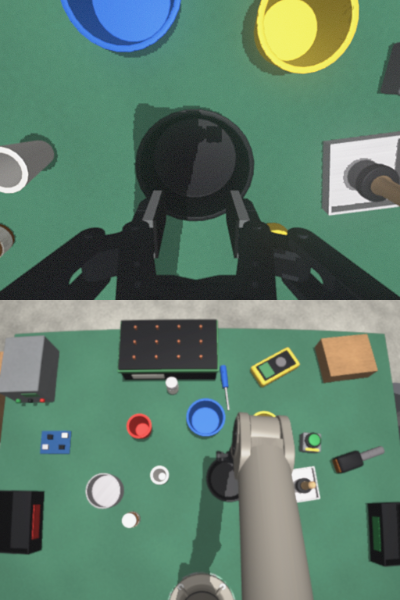

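Run:
```python
from h import *
import pickle;p=pickle.load(open("w4.pkl","rb"))
print(back("wrist",[(174,215),(325,215),(249,138)],.052,p).round(4))
```

```text
[[ 0.4581 -0.0186]
 [ 0.4575 -0.183 ]
 [ 0.5405 -0.1007]]
```

```bash
python3 -m crank '{"translation":[[35.6,-3.6,0],[35.6,-3.6,0],[35.6,-3.6,0],[35.6,-3.6,0],[35.6,-3.6,0],[0,0,40],[0,0,40],[0,0,40],[0,0,40],[0,0,26],[0,0,0],[0,0,0],[0,0,0],[0,0,0],[0,0,0],[0,0,0]],"delta_rot":[[0,0,0],[0,0,0],[0,0,0],[0,0,0],[0,0,0],[0,0,0],[0,0,0],[0,0,0],[0,0,0],[0,0,0],[0,0,0],[0,0,0],[0,0,0],[0,0,0],[0,0,0],[0,0,0]],"hand":[0.45,0.45,0.45,0.45,0.45,0.45,0.45,0.45,0.45,0.45,0.45,0,0,0,0,0]}'
python3 -m crank '{"translation":[[0,0,-20],[0,0,-20],[0,0,-30],[0,0,-30],[0,0,0]],"delta_rot":[[0,0,0],[0,0,0],[0,0,0],[0,0,0],[0,0,0]],"hand":[0,0,0,0,0]}'
python3 - <<'E'
from h import *
cv2.imwrite("pics/s5.png",imaging.capture("scene")[:,100:,::-1])
t=imaging.capture("top");where(t,"bc")
E
```

```text
time: 15.98
ee_pos: [0.6789, -0.0834, 0.049]
ee_rot: [[1.0, -0.001, 0.002], [-0.001, -1.0, -0.0], [0.002, 0.0, -1.0]]
wrist_force: [-2.4, -1.0, 6.5]
gripper_width: 0.095
grip_force: 56.2
time: 16.6
ee_pos: [0.6804, -0.0834, 0.1512]
ee_rot: [[1.0, -0.001, 0.007], [-0.001, -1.0, -0.001], [0.007, 0.001, -1.0]]
wrist_force: [-0.2, -0.6, -2.9]
gripper_width: 0.082
grip_force: 59.7
b (array([ 0.698 , -0.0162]), np.float64(0.0041))
c (array([ 0.6373, -0.2255]), np.float64(0.0017))
```

View pics/s5.png

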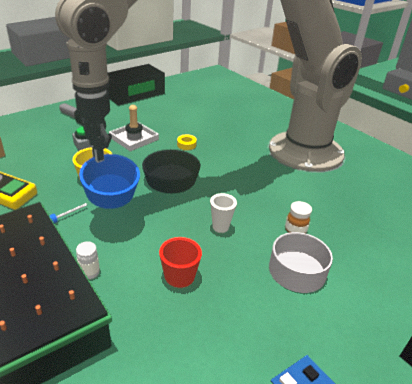

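```bash
python3 -m crank '{"translation":[[-37.3,14.1,0],[-37.3,14.1,0],[-37.3,14.1,0],[-37.3,14.1,0],[-37.3,14.1,0],[-37.3,14.1,0],[0,0,0],[0,0,20],[0,0,20],[0,0,20],[0,0,20],[0,0,13],[0,0,0],[0,0,0]],"delta_rot":[[0,0,0],[0,0,0],[0,0,0],[0,0,0],[0,0,0],[0,0,0],[0,0,0],[0,0,0],[0,0,0],[0,0,0],[0,0,0],[0,0,0],[0,0,0],[0,0,0]],"hand":[0,0,0,0,0,0,0,0,0,0,0,0,0,0]}'
python3 - <<'E'
from h import *
cv2.imwrite("pics/s6.png",imaging.capture("scene")[100:260,150:400,::-1].repeat(3,0).repeat(3,1))
E
```

```text
time: 18.45
ee_pos: [0.4548, -0.1682, 0.0549]
ee_rot: [[1.0, -0.002, 0.001], [-0.002, -1.0, -0.001], [0.001, 0.001, -1.0]]
wrist_force: [-3.5, -3.2, 10.4]
gripper_width: 0.083
grip_force: 77.8
```

View pics/s6.png

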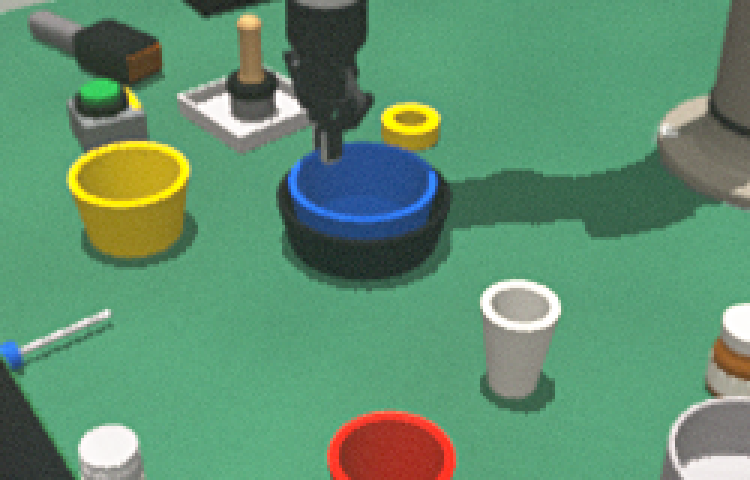

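```bash
python3 -m crank '{"translation":[[0,0,0],[0,0,0],[0,0,0],[0,0,-30],[0,0,-50],[0,0,-50],[0,0,-50],[20,0,0],[20,0,0],[0,0,0],[0,0,0]],"delta_rot":[[0,0,0],[0,0,0],[0,0,0],[0,0,0],[0,0,0],[0,0,0],[0,0,0],[0,0,0],[0,0,0],[0,0,0],[0,0,0]],"hand":[0.45,0.45,0.45,0.45,0.45,0.45,0.45,0.45,0.45,0.45,0.45]}'
python3 - <<'E'
from h import *
t=imaging.capture("top");p=imaging.camera_params("wrist");w=imaging.capture("wrist")
cv2.imwrite("pics/w7.png",w[:,:,::-1]);import pickle;pickle.dump(p,open("w7.pkl","wb"))
where(t,"bcde",dict(b=(290,225),c=(338,162),d=(178,162),e=(204,224)))
print(tub(w,"c",(330,80),150,"wrist",p),tub(w,"b",(190,240),150,"wrist",p,.006))
E
```

```text
time: 19.88
ee_pos: [0.4933, -0.1674, 0.2338]
ee_rot: [[1.0, -0.001, -0.001], [-0.001, -1.0, 0.0], [-0.001, -0.0, -1.0]]
wrist_force: [-0.4, -0.4, 0.4]
gripper_width: 0.447
grip_force: 0.0
b (array([ 0.4544, -0.1016]), np.float64(0.0008))
c (array([ 0.6356, -0.2278]), np.float64(0.0013))
d (array([0.6384, 0.2186]), np.float64(0.0016))
e (array([0.4645, 0.143 ]), np.float64(0.0013))
(array([ 0.64098344, -0.22811577]), np.float64(0.0010794694054250958)) (array([ 0.45678346, -0.10248344]), np.float64(0.0006648691280704624))
```

View pics/w7.png

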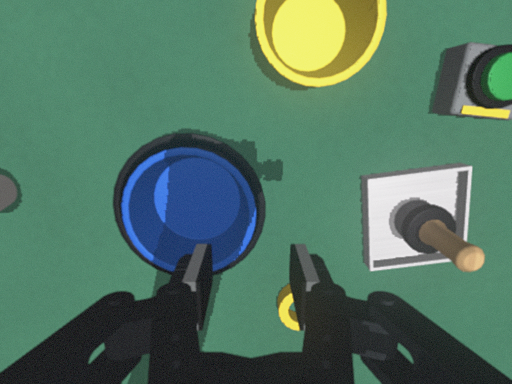

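```bash
python3 -m crank '{"translation":[[37,28.8,0],[37,28.8,0],[37,28.8,0],[37,28.8,0],[0,0,0],[0,0,40],[0,0,40],[0,0,40],[0,0,40],[0,0,17],[0,0,0],[0,0,0],[0,0,0],[0,0,0],[0,0,0],[0,0,0]],"delta_rot":[[0,0,0],[0,0,0],[0,0,0],[0,0,0],[0,0,0],[0,0,0],[0,0,0],[0,0,0],[0,0,0],[0,0,0],[0,0,0],[0,0,0],[0,0,0],[0,0,0],[0,0,0],[0,0,0]],"hand":[0.45,0.45,0.45,0.45,0.45,0.45,0.45,0.45,0.45,0.45,0.45,0,0,0,0,0]}'
python3 -m crank '{"translation":[[0,0,-20],[0,0,-20],[0,0,-30],[0,0,-30],[0,0,0]],"delta_rot":[[0,0,0],[0,0,0],[0,0,0],[0,0,0],[0,0,0]],"hand":[0,0,0,0,0]}'
python3 - <<'E'
from h import *
t=imaging.capture("top");where(t,"b",dict(b=(290,225)));s=imaging.capture("scene")
cv2.imwrite("pics/s8.png",np.vstack([s[60:260,100:400],t[100:300,150:450]])[:,:,::-1].repeat(1,0))
E
```

```text
time: 21.98
ee_pos: [0.6432, -0.2832, 0.0596]
ee_rot: [[1.0, -0.001, 0.003], [-0.001, -1.0, -0.001], [0.003, 0.001, -1.0]]
wrist_force: [-2.5, 0.0, 7.1]
gripper_width: 0.084
grip_force: 55.7
time: 22.6
ee_pos: [0.6441, -0.2838, 0.1617]
ee_rot: [[1.0, -0.001, 0.007], [-0.001, -1.0, -0.003], [0.007, 0.003, -1.0]]
wrist_force: [-0.2, 0.2, -1.8]
gripper_width: 0.078
grip_force: 60.0
b (array([ 0.4543, -0.1018]), np.float64(0.0012))
```

View pics/s8.png

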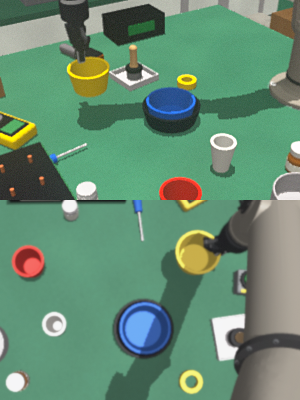

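```bash
python3 -m crank '{"translation":[[-37,-25.3,0],[-37,-25.3,0],[-37,-25.3,0],[-37,-25.3,0],[-37,-25.3,0],[0,0,0],[0,0,20],[0,0,20],[0,0,20],[0,0,15],[0,0,13],[0,0,0],[0,0,0]],"delta_rot":[[0,0,0],[0,0,0],[0,0,0],[0,0,0],[0,0,0],[0,0,0],[0,0,0],[0,0,0],[0,0,0],[0,0,0],[0,0,0],[0,0,0],[0,0,0]],"hand":[0,0,0,0,0,0,0,0,0,0,0,0,0]}'
python3 -m crank '{"translation":[[0,0,0],[0,0,0],[0,0,0],[0,0,-30],[0,0,-50],[0,0,-50],[0,0,-30],[20,-20,0],[20,-20,0],[0,-30,0],[0,-30,0],[0,0,0],[0,0,0]],"delta_rot":[[0,0,0],[0,0,0],[0,0,0],[0,0,0],[0,0,0],[0,0,0],[0,0,0],[0,0,0],[0,0,0],[0,0,0],[0,0,0],[0,0,0],[0,0,0]],"hand":[0.45,0.45,0.45,0.45,0.45,0.45,0.45,0.45,0.45,0.45,0.45,0.45,0.45]}'
python3 - <<'E'
from h import *
t=imaging.capture("top");p=imaging.camera_params("wrist");w=imaging.capture("wrist");s=imaging.capture("scene")
cv2.imwrite("pics/w9.png",np.vstack([cv2.resize(w,(480,360)),cv2.resize(s[100:240,150:410],(480,240))])[:,:,::-1]);import pickle;pickle.dump(p,open("w9.pkl","wb"))
where(t,"bcde",dict(b=(290,225),c=(290,225),d=(178,162),e=(204,224)))
print(tub(w,"c",(300,240),150,"wrist",p,.012),tub(w,"b",(300,240),150,"wrist",p,.006),tub(w,"e",(90,230),150,"wrist",p),tub(w,"d",(60,60),150,"wrist",p))
E
```

```text
time: 24.32
ee_pos: [0.4579, -0.1576, 0.0712]
ee_rot: [[1.0, -0.003, 0.001], [-0.003, -1.0, -0.001], [0.001, 0.001, -1.0]]
wrist_force: [-7.4, -1.1, 24.0]
gripper_width: 0.083
grip_force: 68.8
time: 25.95
ee_pos: [0.4972, -0.0568, 0.2291]
ee_rot: [[1.0, -0.002, -0.0], [-0.002, -1.0, -0.0], [-0.0, 0.0, -1.0]]
wrist_force: [0.6, -0.6, 0.4]
gripper_width: 0.45
grip_force: 0.0
b (array([ 0.4546, -0.1034]), np.float64(0.0022))
c None
d (array([0.6382, 0.2189]), np.float64(0.0017))
e (array([0.4646, 0.143 ]), np.float64(0.0013))
(array([ 0.45719223, -0.10308417]), np.float64(0.0017505786516188691)) (array([ 0.45558265, -0.10267182]), np.float64(0.005833992996762148)) (array([0.46722749, 0.14316846]), np.float64(0.00030709740983545994)) (array([0.61532816, 0.11435357]), np.float64(0.003540070879248798))
```

View pics/w9.png

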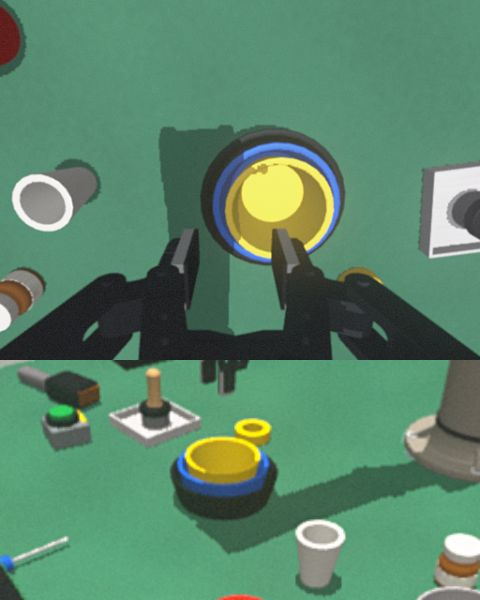

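```bash
python3 -m crank '{"translation":[[24.2,-39.1,0],[24.2,-39.1,0],[24.2,-39.1,0],[24.2,-39.1,0],[24.2,-39.1,0],[24.2,-39.1,0],[0,0,0],[0,0,40],[0,0,40],[0,0,40],[0,0,40],[0,0,3],[0,0,0],[0,0,0],[0,0,0],[0,0,0],[0,0,0],[0,0,0]],"delta_rot":[[0,0,0],[0,0,0],[0,0,0],[0,0,0],[0,0,0],[0,0,0],[0,0,0],[0,0,0],[0,0,0],[0,0,0],[0,0,0],[0,0,0],[0,0,0],[0,0,0],[0,0,0],[0,0,0],[0,0,0],[0,0,0]],"hand":[0.45,0.45,0.45,0.45,0.45,0.45,0.45,0.45,0.45,0.45,0.45,0.45,0.45,0,0,0,0,0]}'
python3 -m crank '{"translation":[[0,0,-20],[0,0,-20],[0,0,-30],[0,0,-40],[0,0,0]],"delta_rot":[[0,0,0],[0,0,0],[0,0,0],[0,0,0],[0,0,0]],"hand":[0,0,0,0,0]}'
python3 - <<'E'
from h import *
t=imaging.capture("top");s=imaging.capture("scene")
cv2.imwrite("pics/s10.png",np.vstack([s[60:320,100:400],t[100:300,150:450]])[:,:,::-1])
E
```

```text
time: 28.35
ee_pos: [0.6444, 0.1794, 0.0685]
ee_rot: [[1.0, -0.001, 0.004], [-0.001, -1.0, 0.002], [0.004, -0.002, -1.0]]
wrist_force: [-0.6, 1.7, 6.9]
gripper_width: 0.08
grip_force: 55.6
time: 28.98
ee_pos: [0.6453, 0.179, 0.1816]
ee_rot: [[1.0, -0.002, 0.008], [-0.002, -1.0, 0.003], [0.008, -0.003, -1.0]]
wrist_force: [-0.7, -0.6, -2.3]
gripper_width: 0.077
grip_force: 60.4
```

View pics/s10.png

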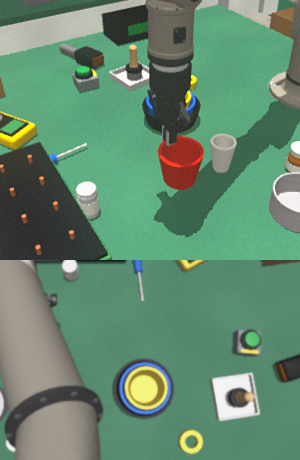

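```bash
python3 -m crank '{"translation":[[-23.3,40.4,0],[-23.3,40.4,0],[-23.3,40.4,0],[-23.3,40.4,0],[-23.3,40.4,0],[-23.3,40.4,0],[-23.3,40.4,0],[-23.3,40.4,0],[0,0,0],[0,0,20],[0,0,20],[0,0,20],[0,0,20],[0,0,13],[0,0,0],[0,0,0]],"delta_rot":[[0,0,0],[0,0,0],[0,0,0],[0,0,0],[0,0,0],[0,0,0],[0,0,0],[0,0,0],[0,0,0],[0,0,0],[0,0,0],[0,0,0],[0,0,0],[0,0,0],[0,0,0],[0,0,0]],"hand":[0,0,0,0,0,0,0,0,0,0,0,0,0,0,0,0]}'
python3 -m crank '{"translation":[[0,0,0],[0,0,0],[0,0,0],[0,0,-30],[0,0,-50],[0,0,-50],[0,0,-30],[10,-35,0],[10,-35,0],[0,-35,0],[0,-35,0],[0,0,0],[0,0,0]],"delta_rot":[[0,0,0],[0,0,0],[0,0,0],[0,0,0],[0,0,0],[0,0,0],[0,0,0],[0,0,0],[0,0,0],[0,0,0],[0,0,0],[0,0,0],[0,0,0]],"hand":[0.4,0.4,0.4,0.4,0.4,0.4,0.4,0.4,0.4,0.4,0.4,0.4,0.4]}'
python3 - <<'E'
from h import *
t=imaging.capture("top");p=imaging.camera_params("wrist");w=imaging.capture("wrist");s=imaging.capture("scene")
cv2.imwrite("pics/w11.png",np.vstack([cv2.resize(w,(480,360)),cv2.resize(s[100:240,150:410],(480,240))])[:,:,::-1]);import pickle;pickle.dump(p,open("w11.pkl","wb"))
where(t,"bde",dict(b=(290,225),c=(290,225),d=(290,225),e=(204,224)))
print(tub(w,"d",(300,240),180,"wrist",p,.018),tub(w,"e",(150,230),150,"wrist",p))
E
```

```text
time: 31.08
ee_pos: [0.4579, -0.146, 0.0855]
ee_rot: [[1.0, -0.002, 0.003], [-0.002, -1.0, -0.002], [0.003, 0.002, -1.0]]
wrist_force: [-5.3, -3.0, 23.4]
gripper_width: 0.072
grip_force: 74.0
time: 32.7
ee_pos: [0.476, -0.0053, 0.243]
ee_rot: [[1.0, -0.001, -0.001], [-0.001, -1.0, -0.0], [-0.001, 0.0, -1.0]]
wrist_force: [-0.7, 0.4, -0.2]
gripper_width: 0.4
grip_force: 0.0
b (array([ 0.4541, -0.1015]), np.float64(0.0023))
d (array([ 0.4514, -0.1038]), np.float64(0.0009))
e (array([0.4645, 0.1431]), np.float64(0.0014))
(array([ 0.45458796, -0.1023505 ]), np.float64(0.0013642489361500865)) (array([0.46756456, 0.14280204]), np.float64(0.0006570666557211002))
```

View pics/w11.png

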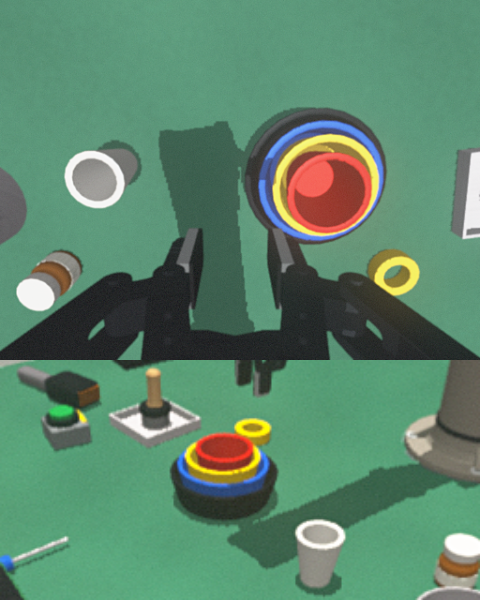

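```bash
python3 -m crank '{"translation":[[-2.1,-30,0],[-2.1,-30,0],[-2.1,-30,0],[-2.2,-30,0],[0,0,0],[0,0,40],[0,0,40],[0,0,40],[0,0,40],[0,0,9],[0,0,0],[0,0,0],[0,0,0],[0,0,0],[0,0,0],[0,0,0]],"delta_rot":[[0,0,0],[0,0,0],[0,0,0],[0,0,0],[0,0,0],[0,0,0],[0,0,0],[0,0,0],[0,0,0],[0,0,0],[0,0,0],[0,0,0],[0,0,0],[0,0,0],[0,0,0],[0,0,0]],"hand":[0.4,0.4,0.4,0.4,0.4,0.4,0.4,0.4,0.4,0.4,0.4,0,0,0,0,0]}'
python3 -m crank '{"translation":[[0,0,-20],[0,0,-30],[0,0,-40],[0,0,-40],[0,0,0]],"delta_rot":[[0,0,0],[0,0,0],[0,0,0],[0,0,0],[0,0,0]],"hand":[0,0,0,0,0]}'
python3 - <<'E'
from h import *
t=imaging.capture("top");where(t,"bd",dict(b=(290,225),d=(290,225)))
E
```

```text
time: 34.85
ee_pos: [0.4691, 0.1158, 0.076]
ee_rot: [[1.0, -0.001, 0.003], [-0.001, -1.0, 0.001], [0.003, -0.001, -1.0]]
wrist_force: [-1.8, -0.1, 6.1]
gripper_width: 0.089
grip_force: 55.2
time: 35.48
ee_pos: [0.4701, 0.1161, 0.2082]
ee_rot: [[1.0, -0.001, 0.008], [-0.001, -1.0, 0.002], [0.008, -0.002, -1.0]]
wrist_force: [-0.4, -0.4, -1.5]
gripper_width: 0.083
grip_force: 55.8
b (array([ 0.4542, -0.1018]), np.float64(0.001))
d (array([ 0.4523, -0.1062]), np.float64(0.0017))
```

```bash
python3 -m crank '{"translation":[[-2.1,41.2,0],[-2.1,41.2,0],[-2.1,41.2,0],[-2.1,41.2,0],[-2.1,41.2,0],[-2.1,41.2,0],[0,0,0],[0,0,25],[0,0,25],[0,0,20],[0,0,20],[0,0,16],[0,0,0],[0,0,0]],"delta_rot":[[0,0,0],[0,0,0],[0,0,0],[0,0,0],[0,0,0],[0,0,0],[0,0,0],[0,0,0],[0,0,0],[0,0,0],[0,0,0],[0,0,0],[0,0,0],[0,0,0]],"hand":[0,0,0,0,0,0,0,0,0,0,0,0,0,0]}'
python3 -m crank '{"translation":[[0,0,0],[0,0,0],[0,0,0],[0,0,-30],[0,0,-50],[0,0,-50],[0,0,0],[12,38,0],[12,38,0],[12,38,0],[12,38,0],[0,38,0],[0,0,0],[0,0,0]],"delta_rot":[[0,0,0],[0,0,0],[0,0,0],[0,0,0],[0,0,0],[0,0,0],[0,0,0],[0,0,0],[0,0,0],[0,0,0],[0,0,0],[0,0,0],[0,0,0],[0,0,0]],"hand":[0.4,0.4,0.4,0.4,0.4,0.4,0.4,0,0,0,0,0,0,0]}'
python3 - <<'E'
from h import *
t=imaging.capture("top");p=imaging.camera_params("wrist");w=imaging.capture("wrist");s=imaging.capture("scene")
cv2.imwrite("pics/w12.png",np.vstack([cv2.resize(w,(480,360)),cv2.resize(s[100:240,150:410],(480,240))])[:,:,::-1]);import pickle;pickle.dump(p,open("w12.pkl","wb"))
where(t,"bde",dict(b=(290,225),c=(290,225),d=(290,225),e=(290,224)))
print(tub(w,"e",(60,230),180,"wrist",p,.024))
E
```

```text
time: 37.28
ee_pos: [0.4557, -0.1307, 0.0983]
ee_rot: [[1.0, 0.0, 0.001], [0.0, -1.0, 0.001], [0.001, -0.001, -1.0]]
wrist_force: [1.4, 0.2, 1.5]
gripper_width: 0.089
grip_force: 65.7
time: 39.02
ee_pos: [0.5023, -0.321, 0.2271]
ee_rot: [[1.0, -0.001, -0.002], [-0.001, -1.0, 0.001], [-0.002, -0.001, -1.0]]
wrist_force: [0.6, -0.2, -0.5]
gripper_width: -0.0
grip_force: 0.0
b (array([ 0.4542, -0.1018]), np.float64(0.0011))
d (array([ 0.4524, -0.106 ]), np.float64(0.0018))
e (array([ 0.4522, -0.1066]), np.float64(0.0006))
(array([ 0.45417228, -0.10508022]), np.float64(0.0006115627953036835))
```

View pics/w12.png

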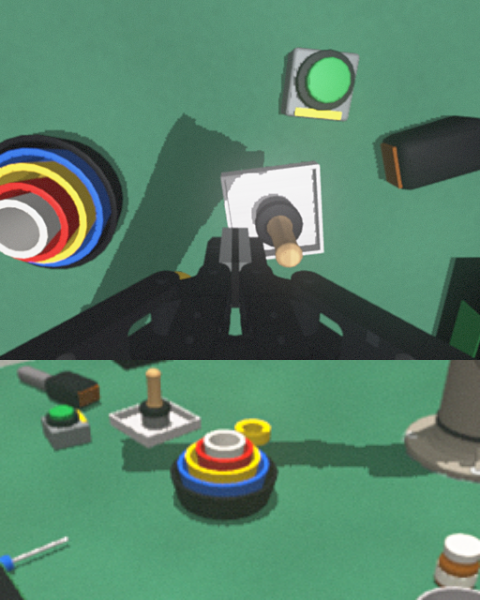

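Run:
```python
from h import *
import pickle;p=pickle.load(open("w12.pkl","rb"));k=512/480
print(back("wrist",[(330*k,79*k)],.062,p).round(4),back("wrist",np.array([(221,172),(320,165),(323,252)])*k,.022,p).round(4))
t=imaging.capture("top");c=cv2.inRange(cv2.cvtColor(t,cv2.COLOR_RGB2HSV),(50,150,100),(75,255,255));print(np.argwhere(c[160:200,380:420])[:,::-1].mean(0)+[380,160])
```

```text
[[ 0.5938 -0.4135]] [[ 0.4897 -0.3034]
 [ 0.4984 -0.4225]
 [ 0.3809 -0.4364]]
[nan nan]<stdin>:4: RuntimeWarning: Mean of empty slice.
  ret = um.true_divide(
```

```bash
python3 -m crank '{"translation":[[30,30,0],[30,30,0],[31,31,0],[0,0,0],[0,0,40],[0,0,40],[0,0,40],[0,0,35],[0,0,6],[0,0,4],[0,0,3],[0,0,3],[0,0,0],[0,0,0],[0,0,0]],"delta_rot":[[0,0,0],[0,0,0],[0,0,0],[0,0,0],[0,0,0],[0,0,0],[0,0,0],[0,0,0],[0,0,0],[0,0,0],[0,0,0],[0,0,0],[0,0,0],[0,0,0],[0,0,0]],"hand":[0,0,0,0,0,0,0,0,0,0,0,0,0,0,0]}'
```

```text
time: 41.1
ee_pos: [0.5946, -0.4135, 0.0581]
ee_rot: [[1.0, -0.001, 0.002], [-0.001, -1.0, -0.001], [0.002, 0.001, -1.0]]
wrist_force: [2.6, -0.6, 4.2]
gripper_width: 0.001
grip_force: 1.9
```

```bash
python3 -m crank '{"translation":[[0,0,2],[0,0,2],[0,0,0],[0,0,0]],"delta_rot":[[0,0,0],[0,0,0],[0,0,0],[0,0,0]],"hand":[0,0,0,0]}'
```

```text
time: 41.6
ee_pos: [0.5947, -0.4136, 0.0559]
ee_rot: [[1.0, -0.001, 0.002], [-0.001, -1.0, -0.001], [0.002, 0.001, -1.0]]
wrist_force: [-1.5, 2.0, 17.6]
gripper_width: 0.0
grip_force: 8.8
```

Bottomed out on its stop. Retract and take a last look.

```bash
python3 -m crank '{"translation":[[0,0,-20],[0,0,-40],[0,0,-50],[0,0,-50],[40,0,0],[40,0,0],[0,0,0],[0,0,0],[0,0,0],[0,0,0]],"delta_rot":[[0,0,0],[0,0,0],[0,0,0],[0,0,0],[0,0,0],[0,0,0],[0,0,0],[0,0,0],[0,0,0],[0,0,0]],"hand":[0,0,0,0,0,0,0,0,0,0]}'
python3 - <<'E'
from h import *
t=imaging.capture("top");s=imaging.capture("scene")
where(t,"bde",dict(b=(290,225),d=(290,225),e=(290,224)))
cv2.imwrite("pics/f.png",np.vstack([cv2.resize(s[60:300,100:420],(480,360)),cv2.resize(t[140:260,240:440],(400,240))[:, :].copy() if 0 else cv2.resize(t[140:260,240:440],(480,240))])[:,:,::-1])
E
```

```text
time: 42.85
ee_pos: [0.6727, -0.4137, 0.2136]
ee_rot: [[1.0, -0.002, -0.0], [-0.002, -1.0, -0.0], [-0.0, 0.0, -1.0]]
wrist_force: [-0.3, 0.6, -0.7]
gripper_width: -0.002
grip_force: 0.0
b (array([ 0.4542, -0.1017]), np.float64(0.0011))
d (array([ 0.4524, -0.1061]), np.float64(0.0019))
e (array([ 0.4522, -0.1066]), np.float64(0.0006))
```

View pics/f.png

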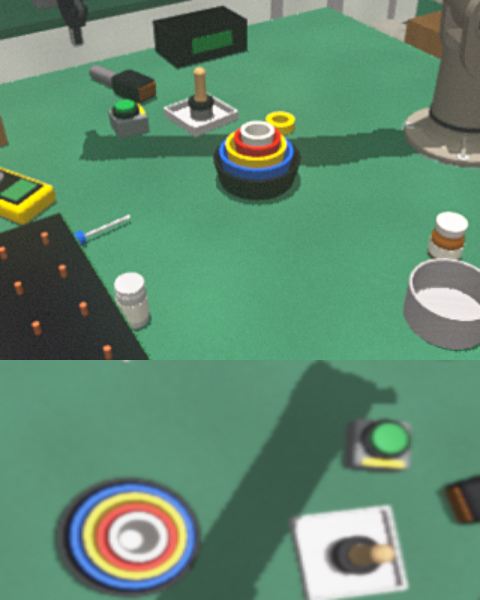

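```bash
python3 -c "
from station import r
print(r.close_job())"
```

```text
the job is handed in; nothing more can be done
None
```

I handed the job in at about 43 s. The brush was dipped and stands upright in the drip tray, all five tubs are nested in size order in the black one, and the green button was pressed to its stop and released. The last pictures show all of this in place, but the hand-in gave no verdict.

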